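# Clear the pile on the garage bench

### The job

Clear the pile on the bench from the top down, putting each thing away in its own home before taking the next: the socket over the empty post of the red rack, the roll of tape flat on the foot of its stand with the spindle through its core, the cork sanding block flat in the green tray, and the carton of screws flat in the wooden crate. Set everything down gently without dropping it, and leave the screw jar and the mug standing where they are.

Things in the scene. Friction and masses are not known exactly. Their poses are not given: they have to be found in the camera images.
- socket: Top of the pile: large chrome wrench socket, a cylinder of 42 mm diameter and 50 mm height standing upright with its open bore (32 mm wide, 36 mm deep) facing down; on top a small black square drive hole. 0.2 to 0.32 kg. Origin: centre of its underside; z up along its axis.
- tape_roll: Under the socket: roll of blue tape lying flat, outer diameter 60 mm, cardboard core with a 32 mm hole right through, 19 mm high, 60 g. Origin: centre of its underside; z up along its axis.
- cork_block: Under the tape roll: brown cork sanding block, 104 mm (its x) by 62 mm (its y) by 30 mm high, 70 g. Origin: centre of its underside.
- carton: Bottom of the pile, on the table: stiff orange carton of screws with a white band, 124 mm (its x) by 68 mm (its y) by 42 mm high, 0.4 to 0.8 kg. Origin: centre of its underside. Block, roll and socket rest flat one on the other above it; carton and block are in line within 3 degrees and roughly centred, the roll up to 12 mm off along the block.
- socket_rack: Home of the socket: fixed red rack, base 66 mm (x) by 176 mm (y), 12 mm thick, three places in a row along y. In the middle, at the rack's centre, an empty black post, 18 mm diameter, top 40 mm above the table; fixed chrome sockets of 34 and 48 mm diameter stand at y -60 and +58 mm, tops 56 and 64 mm above the table: room for fingers on the +x and -x sides of the post. Origin: centre of underside.
- tape_stand: Home of the tape roll: grey weighted round foot, 90 mm in diameter and 12 mm thick, fixed to the table, with an upright bare steel spindle 16 mm in diameter at its centre, the spindle's top 68 mm above the table. Origin: centre of the underside, on the spindle's axis.
- tray: Home of the cork block: shallow green metal tray, fixed to the table, outside 142 mm (its x) by 122 mm (its y) by 20 mm high, walls 6 mm; inside 130 by 110 mm, floor 6 mm above the table, with a thin reddish sheet of abrasive on the floor. Small wire handles at both x ends. Origin: centre of the underside.
- crate: Home of the carton: low wooden crate, open on top, fixed to the table, outside 166 mm (its x) by 146 mm (its y) by 50 mm high, walls 8 mm; inside 150 by 130 mm, floor 8 mm above the table. Origin: centre of the underside.
- screw_jar: Bystander: glass jar of screws with a yellow lid, 70 mm in diameter, 86 mm high, loose. Origin: centre of its underside.
- mug: Bystander: white china mug, 76 mm in diameter, 88 mm high, handle on its +y side, loose. Origin: centre of its underside. Another bystander, not listed, is a white glue bottle with a red spout, 92 mm high, standing among the things.

How it is judged:
On the way, in this order (a step that is already met when the one before it is completed fails the run):
1. socket over the empty post of the socket rack, released (z of socket in the frame of socket_rack between 0.006 and 0.018 m and angle between socket's own z axis and vertical below 0.12 rad and horizontal distance between socket and socket_rack below 0.011 m and contact force between socket and the fingers below 0.1 N and linear speed of socket below 0.03 m/s), for 0.2 s.
2. tape roll on the spindle of the tape stand, released (z of tape_roll in the frame of tape_stand between 0.006 and 0.018 m and angle between tape_roll's own z axis and vertical below 0.12 rad and horizontal distance between tape_roll and tape_stand below 0.012 m and contact force between tape_roll and the fingers below 0.1 N and linear speed of tape_roll below 0.03 m/s), for 0.2 s.
3. cork block flat in the green tray, released (z of cork_block in the frame of tray between 0 and 0.012 m and angle between cork_block's own z axis and vertical below 0.12 rad and x of cork_block in the frame of tray between -0.035 and 0.035 m and y of cork_block in the frame of tray between -0.03 and 0.03 m and contact force between cork_block and the fingers below 0.1 N and linear speed of cork_block below 0.03 m/s), for 0.2 s.
4. carton flat in the wooden crate, released (z of carton in the frame of crate between 0.002 and 0.014 m and angle between carton's own z axis and vertical below 0.12 rad and x of carton in the frame of crate between -0.043 and 0.043 m and y of carton in the frame of crate between -0.036 and 0.036 m and contact force between carton and the fingers below 0.1 N and linear speed of carton below 0.03 m/s), for 0.2 s.
At the end, for the whole second after the job is handed in: Socket over the rack's post (within 11 mm), tape roll round the spindle (12 mm), block on the tray floor (35 x 30 mm of its centre), carton on the crate floor (43 x 36 mm); each within 6 mm of its resting height, level within 0.12 rad, at rest (z of socket in the frame of socket_rack between 0.006 and 0.018 m and angle between each of socket, tape_roll, cork_block, carton's own z axis and vertical below 0.12 rad and horizontal distance between socket and socket_rack below 0.011 m and z of tape_roll in the frame of tape_stand between 0.006 and 0.018 m and horizontal distance between tape_roll and tape_stand below 0.012 m and z of cork_block in the frame of tray between 0 and 0.012 m and x of cork_block in the frame of tray between -0.035 and 0.035 m and y of cork_block in the frame of tray between -0.03 and 0.03 m and z of carton in the frame of crate between 0.002 and 0.014 m and x of carton in the frame of crate between -0.043 and 0.043 m and y of carton in the frame of crate between -0.036 and 0.036 m and linear speed of each of socket, tape_roll, cork_block, carton below 0.02 m/s); the robot touches nothing.
It fails at once if one of the pile's things is dropped or knocked flying (over 0.7 m/s while not held) ((linear speed of socket above 0.7 m/s and contact force between socket and the fingers below 0.1 N) or (linear speed of tape_roll above 0.7 m/s and contact force between tape_roll and the fingers below 0.1 N) or (linear speed of cork_block above 0.7 m/s and contact force between cork_block and the fingers below 0.1 N) or (linear speed of carton above 0.7 m/s and contact force between carton and the fingers below 0.1 N)).
It fails at once if the screw jar is shifted by more than 20 mm or tipped (distance of screw_jar from where it was at the start of the episode above 0.02 m or angle between screw_jar's own z axis and vertical above 0.3 rad).
It fails at once if the mug is shifted by more than 20 mm or tipped (distance of mug from where it was at the start of the episode above 0.02 m or angle between mug's own z axis and vertical above 0.3 rad).
It also fails if it takes over 131 s, if anything falls off the work surface, if the arm or the gripper's body presses on something with over 40 N, if the wrist force passes 120 N, or if a joint passes its speed limit or range.

### The arm

A 6-joint arm with a two-finger parallel gripper is mounted at the origin on the work surface. World frame = base frame: x ahead of the robot, y to its left, z up, the work surface at z = 0. Lengths are in m, angles in rad, forces in N, time in s.
With the tool pointing down it reaches from about 0.25 to 0.725 m from the base axis. Payload 4 kg.
Tool frame: the origin (TCP) lies on the centre line of the jaws, within the pads' length; the fingertips stand tip_reach ahead of it and the grasp point (between the pads) lies 5 mm behind it (tip_reach is the distance from the TCP to the fingertips, in m); z points along the fingers, y is the direction in which the jaws open and shut (so a half turn about z gives the same grasp; the last joint's range is limited). The gripper opens to 85 mm and grips with 20 to 120 N. Pads are 22 mm wide; open, the fingers measure 114 mm over their backs; the gripper's body (76 mm by 85 mm) begins 54 mm behind the grasp point. The pads swing forward as they close: fully open they stand 13 mm farther back than shut.
Start: joints at [1.284, 0.241, 0.005, 1.335, 0, 1.571], TCP at [0.141, 0.48, 0.245] pointing down, gripper open.
Joint ranges: [-2.72, 2.72], [-1.05, 1.87], [-1.09, 1.28], [-1.99, 2.15], [-1.42, 1.44], [-3.14, 3.14]. Speed limits (rad/s): [2.79, 2.79, 3.14, 3.14, 3.14, 3.14].

### API

Orientations are given as a unit quaternion [x, y, z, w].
In Python, from workcell import * gives the robot as it stands.
- The arm moves only by the tool arm_command, never from a script. Its arguments are lists of equal length, an entry for each row: "translation": the shift along the tool's x, y, z in cm, a list of three; "turn": the turn about the tool's z in rad; "hand": the closure, from 0 (fully open) to 1 (shut). In form: {"translation": [[x, y, z], ...], "turn": [turn, ...], "hand": [hand, ...]}. A call has 1 to 5 rows; each row is the pose to reach, as a shift and turn from the pose commanded when the call began, along the tool's axes at that moment; what a row does not reach only later rows make up. A row lasts 1/12 s, in which the tool goes at most 41.7 mm and 7.16 degrees, less where a joint would pass 70% of its speed; a pose out of reach is approached as far as the arm can. A call with a gripper value outside its range is refused whole. The fingers move at their own pace and stop on an object; the grip force is fixed at half the most. Time passes only in rows, so rows that repeat a pose let the fingers close. It gives the time, the measured TCP pose, the force and the opening at its end, in the units of the state.
- get_obs(): the state, without advancing time (a new reading comes with each control period).
- camera(name): name is "scene" or "side" or "wrist"; returns (picture, depth): 420x560x3 uint8, red, green, blue; 420x560 float32, m along the optical axis (not along the pixel's ray), 0 where there is no reading.
- camera_info(name): a dict with "mtx" (3x3 intrinsics, pixels), "dist_coeffs" ([k1, k2, p1, p2, k3] as OpenCV has them; the pictures are not rectified), "world_to_cam" (4x4, takes a point from world to camera coordinates). Camera axes: x right, y down, z forward; pixel columns grow to the right and rows downward; lengths in m; the calibration is good to about 2 mm. A picture is of the moment at which its call begins: read the wrist's pose just before it. camera_info takes no time and is no camera call; for the wrist camera it gives the pose at the moment of the call.
- job_done(): hands the job in, once; it reports no verdict.
Trained networks look in the newest picture that a camera, given by its name, has taken for a name from the list of things; names that differ only in an ending like _2 or _b are one class to them, and where a whole thing is asked for, a point or a joint stands for the part that bears it (a point fixed in the world has none). Each returns a list of dicts, best first, with "conf" (0 to 1); they miss things now and then, are a little off and sometimes report something else, mostly with a low value. They report only what shows in the picture. A call takes as long as a camera call.
- search_frame(camera, name): "location" ([row, column] in pixels, amid what is visible of it).
- spot_point(camera, name): "location" ([row, column] in pixels: a listed point, or the origin of a listed thing).
The state is a dict: "clock": time; "joint_pos": joint angles; "joint_vel": joint speeds; "tau": joint torques, N m; "eef_pos": TCP position; "tool_rot": TCP orientation; "ft_force": force on the tool from outside, world axes, zero at the start; "ft_torque": the same for the moment, N m; "grip_width": finger opening in m.
Only numpy, scipy, OpenCV 4.12 (cv2) and the standard library are available. Lean on these libraries where they do the work, as an engineer would, in place of code of your own. Each camera call takes 0.05 s, during which the arm holds its last target. There are 200 camera calls.

## Working session

There is one attempt and no reset: what is moved stays moved. The work goes in short steps, Python scripts to look and compute and a tool call to move; the robot and the scene stay as the last step left them, time stands still between calls to the robot, and variables do not carry over. Pictures are saved under pics/ and viewed, about 12 in all and at most 16, crops included, and the job is handed in when it is done.

Besides the shell and the picture viewer there is one more tool, called after "Call:" as name(argument=value, ...), one argument or row to a line, values as JSON. arm_command: Moves the arm, as the interface text tells. Its arguments: {"type":"object","properties":{"translation":{"type":"array","items":{"type":"array","items":{"type":"number"}}},"turn":{"type":"array","items":{"type":"number"}},"hand":{"type":"array","items":{"type":"number"}}},"required":["translation","turn","hand"]}

```bash
ls; mkdir -p pics; cat > h.py <<'E'
from workcell import *
import numpy as np, cv2
def world(cam, rc, info, depth=None, z=None):
    K=np.array(info["mtx"]);d=np.array(info["dist_coeffs"]);T=np.array(info["world_to_cam"])
    u=cv2.undistortPoints(np.array([[[rc[1],rc[0]]]],float),K,d)[0,0]
    ray=np.array([u[0],u[1],1]);R=T[:3,:3];c=-R.T@T[:3,3];w=R.T@ray
    if z is not None: return c+w*(z-c[2])/w[2]
    return c+w*depth
def cloud(cam,dep,info):
    r,c=np.nonzero(dep>0)
    K=np.array(info["mtx"]);d=np.array(info["dist_coeffs"]);T=np.array(info["world_to_cam"])
    u=cv2.undistortPoints(np.stack([c,r],1).astype(float)[:,None],K,d)[:,0]
    p=np.c_[u,np.ones(len(u))]*dep[r,c][:,None]
    return r,c,(p-T[:3,3])@T[:3,:3]
def save(img,n): cv2.imwrite("pics/"+n,img[...,::-1])
E
python3 - <<'E'
from h import *
o=get_obs();print(o)
for cam in("scene","side"):
    im,d=camera(cam);save(im,cam+"0.png");i=camera_info(cam)
    np.savez(""+cam+"0.npz",im=im,d=d)
    T=np.array(i["world_to_cam"]);print(cam,-T[:3,:3].T@T[:3,3],T[2,:3])
    for n in["socket","tape_roll","cork_block","carton","socket_rack","tape_stand","tray","crate","screw_jar","mug"]:
        for f in(search_frame,spot_point):
            for e in f(cam,n)[:1]:
                rc=e["location"];dd=d[int(rc[0]),int(rc[1])]
                print(n,f.__name__,np.round(rc),round(e["conf"],2),np.round(world(cam,rc,i,depth=dd),3))
E
```

```text
pics
{'clock': 0.0, 'joint_pos': array([1.28399765e+00, 2.41415579e-01, 3.72520556e-03, 1.33521274e+00,
       1.24652145e-05, 1.57080046e+00]), 'joint_vel': array([ 4.38483726e-04, -1.40743556e-03, -7.76592443e-05,  2.50522695e-03,
        5.19657478e-04, -1.91208587e-05]), 'tau': array([-2.73562564e-04, -3.72320688e+01,  2.52406132e+01,  1.69456744e-02,
       -2.94494771e-05, -1.58463397e-06]), 'eef_pos': array([0.1412662 , 0.47899538, 0.24441201]), 'tool_rot': array([ 1.42910353e-01,  9.89735076e-01, -1.04169218e-03, -1.56705410e-04]), 'ft_force': array([ 0.21573386, -1.21663079,  0.0825006 ]), 'ft_torque': array([-0.00741214, -0.0341919 ,  0.05440908]), 'grip_width': 0.08548520143410294}
scene [ 1.03248238 -0.7225205   1.14942689] [-0.33941465  0.52344337 -0.78153998]
socket call [145. 290.] 0.81 [0.446 0.202 0.141]
socket call [151. 289.] 0.78 [0.445 0.201 0.115]
tape_roll call [153. 290.] 0.69 [0.446 0.207 0.105]
tape_roll call [173. 290.] 0.68 [0.458 0.186 0.039]
cork_block call [163. 297.] 0.73 [0.471 0.205 0.074]
cork_block call [165. 294.] 0.7 [0.469 0.188 0.078]
carton ca
[... 1072 characters left out ...]
6. 225.] 0.89 [0.446 0.184 0.069]
carton call [187. 224.] 0.58 [0.436 0.175 0.041]
carton call [186. 228.] 0.93 [0.45  0.183 0.03 ]
socket_rack call [213. 319.] 0.61 [0.645 0.    0.023]
socket_rack call [216. 318.] 0.56 [ 0.643 -0.001  0.01 ]
tape_stand call [393. 354.] 0.57 [ 0.498 -0.431  0.028]
tape_stand call [395. 355.] 0.76 [ 0.499 -0.433  0.022]
tray call [280. 361.] 0.86 [ 0.647 -0.216  0.008]
tray call [284. 359.] 0.58 [ 0.637 -0.223  0.007]
crate call [237. 253.] 0.77 [0.455 0.003 0.01 ]
crate call [243. 251.] 0.72 [ 0.445 -0.012  0.008]
screw_jar call [296. 288.] 0.96 [ 0.45  -0.225  0.087]
mug call [155. 292.] 0.73 [0.643 0.179 0.081]
mug call [166. 288.] 0.94 [0.635 0.184 0.039]
```

View pics/scene0.png

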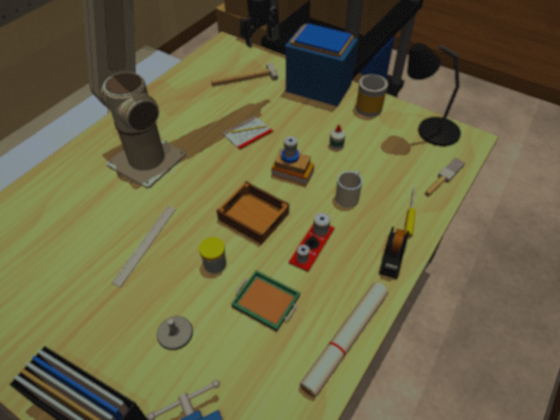

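View pics/side0.png

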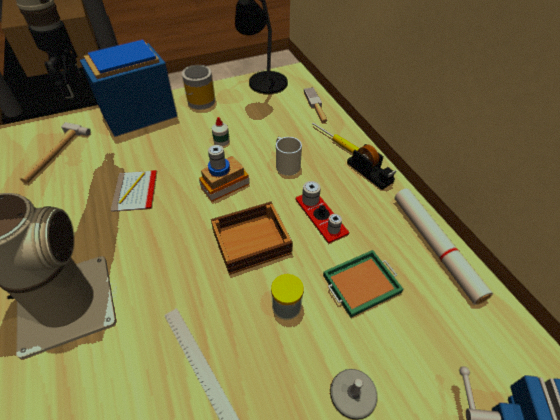

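```bash
python3 - <<'E'
from h import *
P=[];C=[]
for cam in("scene","side"):
    z=np.load(cam+"0.npz");r,c,p=cloud(cam,z["d"],camera_info(cam));P.append(p);C.append(z["im"][r,c])
P=np.vstack(P);C=np.vstack(C).astype(float)
# top-down height map 2 mm
def rect(name,ctr,rad,z0,z1,sel=None):
    m=(np.hypot(P[:,0]-ctr[0],P[:,1]-ctr[1])<rad)&(P[:,2]>z0)&(P[:,2]<z1)
    if sel is not None:m&=sel
    q=P[m]
    if len(q)<10: print(name,len(q));return
    a=cv2.minAreaRect((q[:,:2]*1000).astype(np.float32));b=cv2.minEnclosingCircle((q[:,:2]*1000).astype(np.float32))
    print(name,len(q),"rect",np.round(a[0]),np.round(a[1]),round(a[2],1),"circ",np.round(b[0]),round(b[1]),"medz",round(np.median(q[:,2]),4))
rect("socket top",(.445,.2),.06,.133,.15)
rect("tape top",(.445,.2),.06,.086,.096)
rect("block top",(.445,.2),.1,.068,.076)
rect("carton top",(.445,.2),.1,.038,.046)
rect("rack base",(.648,0),.12,.008,.016)
rect("rack post",(.648,0),.02,.036,.044)
rect("big",(.648,.058),.03,.060,.068)
rect("small",(.648,-.06),.03,.052,.06)
rect("foot",(.505,-.43),.07,.008,.016)
rect("spindle",(.505,-.43),.06,.03,.075)
rect("tray rim",(.645,-.218),.12,.017,.024)
rect("crate rim",(.445,0),.15,.046,.054)
rect("jar top",(.45,-.225),.06,.08,.092)
rect("mug top",(.645,.18),.06,.082,.092)
m=(P[:,2]>.03)&(P[:,0]>.2)&(P[:,0]<.8)
g=np.zeros((160,160));ix=((P[m,0]-.15)*200).astype(int);iy=((P[m,1]+.55)*200).astype(int)
ok=(ix>=0)&(ix<160)&(iy>=0)&(iy<160);g[ix[ok],iy[ok]]=1
n,l,s,ce=cv2.connectedComponentsWithStats(g.astype(np.uint8))
for k in range(1,n):
    if s[k,4]>4: 
        h=P[m][ok][l[ix[ok],iy[ok]]==k]; print("comp x,y",np.round([ce[k][1]/200+.15,ce[k][0]/200-.55],3),"ext",np.round(h.min(0),3),np.round(h.max(0),3))
E
```

```text
socket top 284 rect [436. 218.] [43. 43.] 76.1 circ [435. 217.] 24 medz 0.1415
tape top 250 rect [437. 211.] [60. 55.] 10.5 circ [437. 213.] 31 medz 0.0913
block top 564 rect [446. 216.] [104.  69.] 12.2 circ [447. 214.] 58 medz 0.0724
carton top 318 rect [446. 216.] [128.  76.] 13.5 circ [448. 214.] 69 medz 0.0423
rack base 1335 rect [658.   1.] [189. 225.] 50.0 circ [648.  -1.] 119 medz 0.0127
rack post 60 rect [651.   4.] [17. 22.] 51.0 circ [651.   5.] 11 medz 0.0401
big 325 rect [647.  62.] [46. 49.] 37.7 circ [646.  60.] 26 medz 0.0652
small 199 rect [657. -56.] [32. 33.] 31.8 circ [656. -56.] 18 medz 0.0571
foot 2395 rect [ 501. -426.] [111.  91.] 47.6 circ [ 512. -437.] 63 medz 0.0124
spindle 190 rect [ 502. -425.] [17. 15.] 82.7 circ [ 502. -424.] 9 medz 0.0632
tray rim 1166 rect [ 644. -220.] [166. 126.] 2.5 circ [ 644. -218.] 95 medz 0.0205
crate rim 1281 rect [445.  -2.] [152. 172.] 88.7 circ [448.  -3.] 110 medz 0.0502
jar top 1227 rect [ 457. -204.] [68. 71.] 13.0 circ [ 456. -203.] 37 medz 0.0867
mug top 161 rect [648. 204.] [48. 77.] 82.5 circ [650. 218.] 39 medz 0.0876
comp x,y [ 0.443 -0.007] ext [ 0.359 -0.08   0.03 ] [0.532 0.074 0.06 ]
comp x,y [0.445 0.208] ext [0.382 0.171 0.03 ] [0.515 0.25  0.15 ]
comp x,y [ 0.454 -0.206] ext [ 0.422 -0.239  0.03 ] [ 0.492 -0.169  0.096]
comp x,y [ 0.499 -0.428] ext [ 0.494 -0.433  0.03 ] [ 0.509 -0.416  0.075]
comp x,y [0.647 0.21 ] ext [0.61  0.177 0.03 ] [0.688 0.25  0.095]
comp x,y [0.644 0.058] ext [0.622 0.034 0.03 ] [0.671 0.088 0.073]
comp x,y [ 0.654 -0.059] ext [ 0.638 -0.074  0.03 ] [ 0.674 -0.039  0.063]
comp x,y [ 0.674 -0.518] ext [ 0.643 -0.555  0.06 ] [ 0.702 -0.477  0.087]
comp x,y [0.648 0.002] ext [ 0.643 -0.006  0.031] [0.661 0.015 0.045]
comp x,y [ 0.751 -0.547] ext [ 0.738 -0.555  0.076] [ 0.773 -0.538  0.139]
```

The networks and the cloud agree. The pile is at about (0.445, 0.215) with the socket on top (scene px 290,145), and the glue bottle stands behind it (scene px 338,135). The rack, tray, crate and stand are all clear to reach. Next I'll check the wrist camera geometry and write a move helper.

```bash
cat >> h.py <<'E'
from scipy.spatial.transform import Rotation as Rn
def plan(xyz, jaw, o=None, cmd=None):
    """tool-frame shift (cm) and turn to bring TCP to xyz with the jaw axis at angle jaw (deg, mod 180)"""
    o=o or get_obs();R=Rn.from_quat(o["tool_rot"]).as_matrix()
    t=R.T@(np.array(xyz)-o["eef_pos"])*100
    a=np.degrees(np.arctan2(R[1,1],R[0,1]));d=(jaw-a+90)%180-90
    # tool z points down, so a world turn of +d is a tool turn of -d
    print("to",xyz,"shift cm",np.round(t,2),"turn",round(-np.radians(d),3),"jaw now",round(a,1),"j6",round(o["joint_pos"][5],2),"eef",np.round(o["eef_pos"],4))
E
python3 - <<'E'
from h import *
import workcell;print([n for n in dir(workcell) if not n.startswith('_')], getattr(workcell,'tip_reach',None))
o=get_obs();T=np.array(camera_info("wrist")["world_to_cam"]);R=Rn.from_quat(o["tool_rot"]).as_matrix()
c=-T[:3,:3].T@T[:3,3];print("cam in tool",R.T@(c-o["eef_pos"]),"axis in tool",R.T@T[2,:3], camera_info("wrist")["mtx"])
plan((.43,.2,.30),100)
# jaw shape seen by wrist camera: nearest points in tool frame
im,d=camera("wrist");r,cc,p=cloud("wrist",d,camera_info("wrist"));q=(p-o["eef_pos"])@R
m=q[:,2]<.06;q=q[m]; print(len(q)); 
for s in(-1,1):
    k=q[(q[:,1]*s>0)&(abs(q[:,1])<.07)]
    if len(k):print(s,k.min(0),k.max(0),np.percentile(k[:,2],99))
P=[]
for cam in("scene","side"):
    z=np.load(cam+"0.npz");P.append(cloud(cam,z["d"],camera_info(cam))[2])
P=np.vstack(P);k=P[(P[:,2]>.05)&(P[:,2]<.12)&(P[:,0]>.35)&(P[:,0]<.6)&(P[:,1]>.26)&(P[:,1]<.4)];print("glue",k.min(0),k.max(0))
E
```

```text
['Unreachable', 'camera', 'camera_info', 'get_obs', 'job_done', 'search_frame', 'spot_point', 'tip_reach'] 0.014
cam in tool [ 0.07559617  0.00067611 -0.12895915] axis in tool [-2.91815107e-01  5.21096936e-04  9.56474606e-01] [[338.44274427   0.         277.91904065]
 [  0.         338.44274427 201.59483531]
 [  0.           0.           1.        ]]
to (0.43, 0.2, 0.3) shift cm [-35.59 -18.65  -5.47] turn -0.461 jaw now 73.6 j6 1.57 eef [0.1414 0.4796 0.2453]
59144
-1 [-0.01213745 -0.06998835 -0.08412775] [ 2.20405557e-02 -7.06080481e-05  1.29373586e-03] -0.005392746430359908
1 [-1.18314370e-02  1.41527155e-05 -8.40677487e-02] [0.02223886 0.06999816 0.00119822] -0.005499798669660009
glue [0.48116093 0.38984637 0.05026626] [0.51957448 0.3999628  0.07307787]
```

Call:
arm_command(
  translation=[
    [-3.6,-1.9,-0.5],
    [-7.1,-3.7,-1.1],
    [-10.7,-5.6,-1.6],
    [-14.2,-7.5,-2.2],
    [-17.8,-9.3,-2.7],
  ],
  turn=[0,0,0,0,0],
  hand=[0,0,0,0,0],
)

```text
clock: 2.57
eef_pos: [0.2866, 0.3387, 0.2728]
tool_rot: [0.142, 0.99, 0.0, 0.0]
ft_force: [-0.1, 0.1, -0.2]
grip_width: 0.0856
```

Call:
arm_command(
  translation=[
    [-3.6,-1.9,-0.5],
    [-7.1,-3.7,-1.1],
    [-10.7,-5.6,-1.6],
    [-14.2,-7.5,-2.2],
    [-17.8,-9.3,-2.7],
  ],
  turn=[-0.1,-0.2,-0.3,-0.4,-0.46],
  hand=[0,0,0,0,0],
)

```text
clock: 2.98
eef_pos: [0.4269, 0.2029, 0.2992]
tool_rot: [-0.089, 0.996, 0.0, 0.0]
ft_force: [1.3, 0.7, -0.3]
grip_width: 0.0857
```

Call:
arm_command(
  translation=[
    [0,0,0],
    [0,0,0],
  ],
  turn=[0,0],
  hand=[0,0],
)

```text
clock: 3.15
eef_pos: [0.4275, 0.2028, 0.2986]
tool_rot: [-0.084, 0.996, 0.0, 0.0]
ft_force: [-0.1, 0.2, 0.1]
grip_width: 0.0853
```

```bash
cat >> h.py <<'E'
def look(name,ctr,rad,bands,pic=None):
    """wrist picture; fit rect/circle to the points of each height band"""
    i=camera_info("wrist");im,d=camera("wrist");r,c,P=cloud("wrist",d,i)
    if pic: save(im,pic)
    for n,z0,z1 in bands:
        m=(np.hypot(P[:,0]-ctr[0],P[:,1]-ctr[1])<rad)&(P[:,2]>z0)&(P[:,2]<z1);q=(P[m,:2]*1000).astype(np.float32)
        if len(q)<10: print(n,len(q));continue
        a=cv2.minAreaRect(q);b=cv2.minEnclosingCircle(q)
        print(n,len(q),"rect",np.round(a[0],1),np.round(a[1],1),round(a[2],1),"circ",np.round(b[0],1),round(b[1],1),"z",round(float(np.median(P[m,2])),4))
    return i,im,d
E
python3 - <<'E'
from h import *
i,im,d=look("pile",(.44,.21),.1,[("socket",.136,.15),("tape",.087,.096),("block",.068,.077),("carton",.037,.047)],"w1.png")
for n in("socket","tape_roll","cork_block","carton"):
    for e in spot_point("wrist",n)[:1]: print(n,e)
plan((.436,.217,.30),100)
E
```

```text
socket 1685 rect [433.2 219.6] [41.  40.7] 61.2 circ [433.2 219.7] 20.9 z 0.1418
tape 890 rect [427.9 213.7] [45.1 59. ] 28.2 circ [434.1 217. ] 29.9 z 0.0912
block 2313 rect [442.9 217. ] [104.4  62. ] 13.0 circ [443.  216.8] 59.5 z 0.0722
carton 664 rect [444.3 217.6] [124.4  68.2] 10.6 circ [444.1 217. ] 69.9 z 0.0421
socket {'location': [184.6, 291.4], 'conf': 0.97}
tape_roll {'location': [178.0, 289.0], 'conf': 0.89}
carton {'location': [148.7, 116.8], 'conf': 0.56}
to (0.436, 0.217, 0.3) shift cm [-1.27  0.95 -0.16] turn 0.001 jaw now 100.1 j6 0.27 eef [0.4251 0.2054 0.2984]
```

View pics/w1.png

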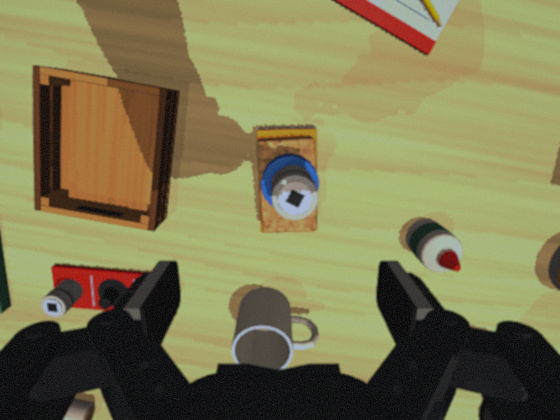

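The socket sits on the blue roll (px 295,197), with the block and carton aligned beneath it. The heights match: 142, 91, 72 and 42 mm. I'm going in above the socket.

Call:
arm_command(
  translation=[
    [-0.3,0.4,3],
    [-0.6,0.8,6],
    [-0.9,1.3,10],
    [-0.9,1.3,10],
    [-0.9,1.3,10],
  ],
  turn=[0,0,0,0,0],
  hand=[0,0,0,0,0],
)

```text
clock: 3.82
eef_pos: [0.4303, 0.2189, 0.1971]
tool_rot: [-0.088, 0.996, -0.001, -0.003]
ft_force: [-0.2, -0.2, 0.4]
grip_width: 0.0853
```

```bash
python3 - <<'E'
from h import *
plan((.433,.2195,.112),100)
look("pile",(.44,.21),.1,[("socket",.136,.15)])
plan((.433,.2195,.112),100)
plan((.433,.2195,.112),100)
E
```

```text
to (0.433, 0.2195, 0.112) shift cm [-0.32  0.02  8.51] turn 0.001 jaw now 100.1 j6 0.29 eef [0.4303 0.2189 0.1971]
socket 3660 rect [433.4 219.7] [41.2 41. ] 16.0 circ [433.4 219.8] 21.0 z 0.1418
to (0.433, 0.2195, 0.112) shift cm [-0.09 -0.01  8.73] turn 0.001 jaw now 100.0 j6 0.29 eef [0.4321 0.2195 0.1993]
to (0.433, 0.2195, 0.112) shift cm [-0.09 -0.01  8.73] turn 0.001 jaw now 100.0 j6 0.29 eef [0.4321 0.2195 0.1993]
```

Call:
arm_command(
  translation=[
    [-0.1,0,3],
    [-0.1,0,6],
    [-0.1,0,8.7],
    [-0.1,0,8.7],
    [-0.1,0,8.7],
  ],
  turn=[0,0,0,0,0],
  hand=[0,0,0,0,0],
)

```text
clock: 4.28
eef_pos: [0.4343, 0.2194, 0.1131]
tool_rot: [-0.087, 0.996, 0.0, 0.0]
ft_force: [0.6, -0.0, 0.3]
grip_width: 0.0855
```

Call:
arm_command(
  translation=[
    [0,0,0],
    [0,0,0],
    [0,0,0],
    [0,0,0],
    [0,0,0],
  ],
  turn=[0,0,0,0,0],
  hand=[0.2,0.4,0.6,1,1],
)

```text
clock: 4.7
eef_pos: [0.4351, 0.2192, 0.1136]
tool_rot: [-0.086, 0.996, 0.0, 0.002]
ft_force: [-0.3, -1.2, 6.9]
grip_width: 0.041
```

Call:
arm_command(
  translation=[
    [0,0,0],
    [0,0,0],
    [0,0,0],
    [0,0,0],
    [0,0,0],
  ],
  turn=[0,0,0,0,0],
  hand=[1,1,1,1,1],
)

```text
clock: 5.12
eef_pos: [0.4351, 0.2192, 0.1136]
tool_rot: [-0.086, 0.996, 0.0, 0.002]
ft_force: [-1.6, -1.3, 6.8]
grip_width: 0.0411
```

Call:
arm_command(
  translation=[
    [0,0,-1],
    [0,0,-4],
    [0,0,-8],
    [0,0,-12],
    [0,0,-12],
  ],
  turn=[0,0,0,0,0],
  hand=[1,1,1,1,1],
)

```text
clock: 5.53
eef_pos: [0.4374, 0.2208, 0.2404]
tool_rot: [-0.086, 0.996, 0.003, 0.007]
ft_force: [1.9, 0.9, -2.0]
grip_width: 0.0408
```

```bash
python3 - <<'E'
from h import *
print(get_obs()["ft_force"],get_obs()["grip_width"])
plan((.58,.0,.235),4.8)
E
```

```text
[ 1.91758239  0.91398826 -1.99427269] 0.04079112488943397
to (0.58, 0.0, 0.235) shift cm [-10.23 -24.21   0.58] turn -1.481 jaw now 99.9 j6 0.29 eef [0.4374 0.2208 0.2404]
```

Call:
arm_command(
  translation=[
    [-1.2,-2.5,0],
    [-2.8,-6,0],
    [-4.4,-9.5,0],
    [-6,-13,0],
    [-7.4,-16.3,0],
  ],
  turn=[0,0,0,0,0],
  hand=[1,1,1,1,1],
)

```text
clock: 5.95
eef_pos: [0.5355, 0.0695, 0.232]
tool_rot: [-0.087, 0.996, 0.0, 0.0]
ft_force: [0.4, -0.3, -1.5]
grip_width: 0.0407
```

Call:
arm_command(
  translation=[
    [-1.6,-3.5,0],
    [-3.2,-7,0],
    [-4.8,-10.5,0],
    [-6.2,-14,0],
    [-7.4,-16.3,0],
  ],
  turn=[0.1,0.2,0.32,0.44,0.56],
  hand=[1,1,1,1,1],
)

```text
clock: 6.37
eef_pos: [0.6365, -0.0802, 0.2314]
tool_rot: [0.196, 0.981, -0.001, -0.0]
ft_force: [0.5, 0.8, -2.6]
grip_width: 0.0408
```

Call:
arm_command(
  translation=[
    [0,0,0],
    [0,0,0],
    [0,0,0],
    [0,0,0],
    [0,0,0],
  ],
  turn=[0.12,0.24,0.36,0.48,0.6],
  hand=[1,1,1,1,1],
)

```text
clock: 6.78
eef_pos: [0.6354, -0.0768, 0.2313]
tool_rot: [0.476, 0.879, -0.0, -0.001]
ft_force: [0.0, 0.4, -2.9]
grip_width: 0.0408
```

Call:
arm_command(
  translation=[
    [0,0,0],
    [0,0,0],
    [0,0,0],
    [0,0,0],
    [0,0,0],
  ],
  turn=[0.12,0.24,0.36,0.5,0.5],
  hand=[1,1,1,1,1],
)

```text
clock: 7.2
eef_pos: [0.6354, -0.0766, 0.2315]
tool_rot: [0.678, 0.735, -0.0, -0.0]
ft_force: [-0.1, -1.5, -3.3]
grip_width: 0.0409
```

```bash
python3 - <<'E'
from h import *
plan((.65,.003,.15),4.8)
look("rack",(.65,.0),.11,[("post",.035,.044),("big",.060,.068),("small",.053,.060)],"w2.png")
plan((.65,.003,.15),4.8)
E
```

```text
to (0.65, 0.003, 0.15) shift cm [7.82 2.11 8.15] turn -0.002 jaw now 4.7 j6 1.37 eef [ 0.6354 -0.0766  0.2315]
post 364 rect [647.5  -3.6] [ 32.2 110.2] 6.7 circ [631.6  -5.5] 55.1 z 0.0403
big 2527 rect [645.5  57.4] [47.1 36. ] 5.2 circ [645.   62.6] 24.0 z 0.0649
small 1103 rect [649.6  -6.1] [ 37.8 129.8] 7.8 circ [640.5  -7.4] 65.6 z 0.0567
to (0.65, 0.003, 0.15) shift cm [7.81 2.13 8.15] turn 0.001 jaw now 4.9 j6 1.37 eef [ 0.6355 -0.0766  0.2315]
```

View pics/w2.png

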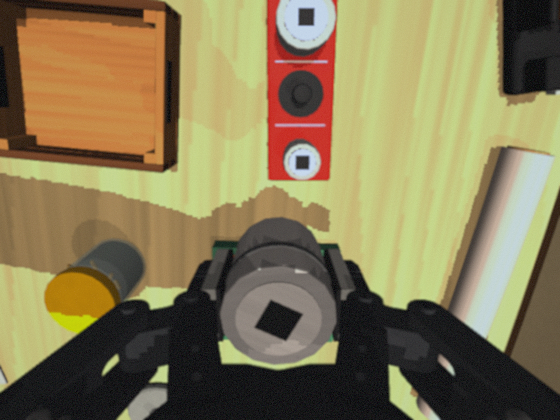

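Post (px 302,92) lies between the two fixed sockets, and the socket is held upright (px 275,310). I'll measure the post alone, and the held socket's offset.

```bash
python3 - <<'E'
from h import *
o=get_obs()
i,im,d=look("rack",(.650,.003),.02,[("post",.036,.044)])
r,c,P=cloud("wrist",d,i)
def circ(ctr,rad,z0,z1):
    m=(np.hypot(P[:,0]-ctr[0],P[:,1]-ctr[1])<rad)&(P[:,2]>z0)&(P[:,2]<z1);q=(P[m,:2]*1000).astype(np.float32)
    if len(q)>5:print(len(q),cv2.minEnclosingCircle(q),q.mean(0),np.median(P[m,2]))
circ((.65,-.057),.025,.053,.06);circ((.646,.06),.035,.06,.07)
hz=o["eef_pos"][2]
m=(np.hypot(P[:,0]-o["eef_pos"][0],P[:,1]-o["eef_pos"][1])<.024)&(P[:,2]>hz+.015)&(P[:,2]<hz+.04)
q=(P[m,:2]*1000).astype(np.float32);print("held top",len(q),cv2.minAreaRect(q),q.mean(0),np.percentile(P[m,2],[10,50,90]),o["eef_pos"])
E
```

```text
post 295 rect [649.3   5.3] [16.9 16.6] 49.4 circ [649.2   5.1] 8.8 z 0.0402
1055 ((654.1961669921875, -54.42302703857422), 16.954042434692383) [653.9362  -53.96175] 0.05676775308317243
2535 ((645.032958984375, 63.00165939331055), 24.304811477661133) [645.1041    59.151257] 0.06493002423414866
held top 11333 ((634.80224609375, -74.7411117553711), (45.4102783203125, 42.72856521606445), 0.5661768317222595) [634.5645   -71.291695] [0.25457446 0.2593351  0.26042577] [ 0.63545394 -0.07661571  0.23150808]
```

Call:
arm_command(
  translation=[
    [2.5,0.7,0],
    [5,1.4,0],
    [7.8,2.1,0],
    [7.8,2.1,0],
    [7.8,2.1,0],
  ],
  turn=[0,0,0,0,0],
  hand=[1,1,1,1,1],
)

```text
clock: 7.72
eef_pos: [0.6501, 0.0046, 0.2314]
tool_rot: [0.675, 0.738, -0.0, -0.0]
ft_force: [0.4, -0.2, -2.2]
grip_width: 0.0409
```

Call:
arm_command(
  translation=[
    [0,0,3],
    [0,0,6],
    [0,0,9],
    [0,0,13],
    [0,0,13],
  ],
  turn=[0,0,0,0,0],
  hand=[1,1,1,1,1],
)

```text
clock: 8.13
eef_pos: [0.6437, 0.0017, 0.0926]
tool_rot: [0.677, 0.736, -0.006, -0.006]
ft_force: [-2.6, 0.1, -5.1]
grip_width: 0.0412
```

Call:
arm_command(
  translation=[
    [0,0,0],
    [0,0,0],
  ],
  turn=[0,0],
  hand=[1,1],
)

```text
clock: 8.3
eef_pos: [0.6512, 0.0021, 0.1034]
tool_rot: [0.677, 0.736, 0.001, 0.001]
ft_force: [1.1, -0.4, -2.5]
grip_width: 0.0408
```

```bash
python3 - <<'E'
from h import *
plan((.6494,.0033,.037),4.8)
E
```

```text
to (0.6494, 0.0033, 0.037) shift cm [ 0.13 -0.18  6.64] turn 0.0 jaw now 4.8 j6 1.49 eef [0.6512 0.0021 0.1034]
```

Call:
arm_command(
  translation=[
    [0.1,-0.1,1.3],
    [0.1,-0.1,2.6],
    [0.1,-0.1,3.9],
    [0.1,-0.1,5.0],
    [0.1,-0.1,5.8],
  ],
  turn=[0,0,0,0,0],
  hand=[1,1,1,1,1],
)

```text
clock: 8.72
eef_pos: [0.6508, 0.0035, 0.0455]
tool_rot: [0.677, 0.736, 0.001, 0.002]
ft_force: [-0.8, 0.2, -2.5]
grip_width: 0.0408
```

Call:
arm_command(
  translation=[
    [0,0,0],
    [0,0,0.2],
    [0,0,0.4],
    [0,0,0.6],
    [0,0,0.6],
  ],
  turn=[0,0,0,0,0],
  hand=[1,1,1,1,1],
)

```text
clock: 9.13
eef_pos: [0.6492, 0.0037, 0.0378]
tool_rot: [0.677, 0.736, 0.0, 0.0]
ft_force: [0.0, -0.7, -2.3]
grip_width: 0.0407
```

Call:
arm_command(
  translation=[
    [0,0,0.1],
    [0,0,0.2],
    [0,0,0.3],
    [0,0,0.4],
    [0,0,0.4],
  ],
  turn=[0,0,0,0,0],
  hand=[1,1,1,1,1],
)

```text
clock: 9.55
eef_pos: [0.6492, 0.0038, 0.0348]
tool_rot: [0.677, 0.736, 0.0, 0.0]
ft_force: [-3.8, -0.5, 4.4]
grip_width: 0.0409
```

Force has turned positive, so the socket is seated. Releasing and rising.

Call:
arm_command(
  translation=[
    [0,0,0],
    [0,0,0],
    [0,0,0],
    [0,0,0],
    [0,0,0],
  ],
  turn=[0,0,0,0,0],
  hand=[0.5,0.3,0.2,0,0],
)

```text
clock: 9.97
eef_pos: [0.6492, 0.0037, 0.0335]
tool_rot: [0.677, 0.736, 0.0, 0.0]
ft_force: [0.4, 0.4, 0.3]
grip_width: 0.0853
```

Call:
arm_command(
  translation=[
    [0,0,-1],
    [0,0,-4],
    [0,0,-8],
    [0,0,-12],
    [0,0,-16],
  ],
  turn=[0,0,0,0,0],
  hand=[0,0,0,0,0],
)

```text
clock: 10.38
eef_pos: [0.6486, 0.0037, 0.1959]
tool_rot: [0.677, 0.736, -0.0, -0.0]
ft_force: [0.8, -0.1, 1.0]
grip_width: 0.0854
```

Call:
arm_command(
  translation=[
    [-2,0,-2],
    [-5,0,-4],
    [-8,0,-6],
    [-8,0,-6],
    [-8,0,-6],
  ],
  turn=[0,0,0,0,0],
  hand=[0,0,0,0,0],
)

```text
clock: 10.8
eef_pos: [0.6565, -0.0779, 0.2561]
tool_rot: [0.678, 0.735, 0.001, 0.002]
ft_force: [0.5, 0.7, -1.0]
grip_width: 0.0852
```

```bash
python3 - <<'E'
from h import *
look("rack",(.650,.005),.03,[("socket top",.055,.075)],"w3.png")
plan((.435,.217,.25),102)
E
```

```text
socket top 1640 rect [648.1   5.7] [40.2 40.6] 10.2 circ [647.9   5.6] 20.8 z 0.0629
to (0.435, 0.217, 0.25) shift cm [ 31.08 -19.59   0.42] turn 1.444 jaw now 4.7 j6 1.37 eef [ 0.6558 -0.0766  0.2544]
```

Socket is seated: top at 62.9 mm, centred within 2 mm. Now the roll.

Call:
arm_command(
  translation=[
    [3,-2,0],
    [6.3,-4,0],
    [9.6,-6,0],
    [12.8,-8,0],
    [15.5,-9.8,0],
  ],
  turn=[0,0,0,0,0],
  hand=[0,0,0,0,0],
)

```text
clock: 11.27
eef_pos: [0.5422, 0.073, 0.2523]
tool_rot: [0.676, 0.737, -0.001, -0.001]
ft_force: [-0.2, 1.0, 0.2]
grip_width: 0.0853
```

Call:
arm_command(
  translation=[
    [3.2,-2,0],
    [6.4,-4,0],
    [9.6,-6,0],
    [12.8,-8,0],
    [15.5,-9.8,0],
  ],
  turn=[-0.12,-0.24,-0.36,-0.48,-0.6],
  hand=[0,0,0,0,0],
)

```text
clock: 11.68
eef_pos: [0.4313, 0.2187, 0.2526]
tool_rot: [0.425, 0.905, -0.001, -0.001]
ft_force: [0.6, -1.3, -0.2]
grip_width: 0.0854
```

Call:
arm_command(
  translation=[
    [0,0,0],
    [0,0,0],
    [0,0,0],
    [0,0,0],
    [0,0,0],
  ],
  turn=[-0.12,-0.24,-0.36,-0.48,-0.6],
  hand=[0,0,0,0,0],
)

```text
clock: 12.1
eef_pos: [0.4327, 0.2173, 0.2525]
tool_rot: [0.139, 0.99, -0.001, -0.001]
ft_force: [-0.1, 0.1, 0.4]
grip_width: 0.0856
```

Call:
arm_command(
  translation=[
    [0,0,0],
    [0,0,0],
    [0,0,0],
    [0,0,0],
    [0,0,0],
  ],
  turn=[-0.12,-0.24,-0.36,-0.5,-0.5],
  hand=[0,0,0,0,0],
)

```text
clock: 12.52
eef_pos: [0.433, 0.217, 0.2525]
tool_rot: [-0.109, 0.994, -0.0, -0.001]
ft_force: [-0.7, -0.1, -0.2]
grip_width: 0.0852
```

```bash
python3 - <<'E'
from h import *
look("pile",(.44,.215),.09,[("tape",.086,.097),("block",.068,.077),("carton",.037,.047)],"w4.png")
plan((.434,.217,.083),102)
E
```

```text
tape 2500 rect [433.7 216.8] [58.5 59. ] 12.4 circ [434.2 217.1] 29.9 z 0.0911
block 4186 rect [442.9 216.9] [104.   62.1] 13.1 circ [442.4 217. ] 58.7 z 0.0722
carton 774 rect [444.  217.6] [123.5  68.3] 10.6 circ [444.1 217.7] 69.9 z 0.0422
to (0.434, 0.217, 0.083) shift cm [-1.200e-01 -1.000e-02  1.697e+01] turn 0.005 jaw now 102.3 j6 0.25 eef [0.4331 0.217  0.2527]
```

View pics/w4.png

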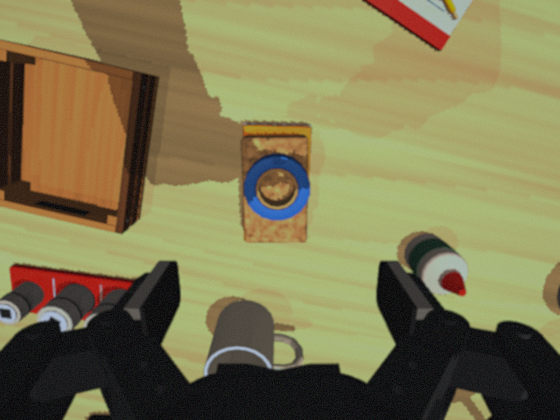

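The roll is undisturbed on the block (px 277,186) at (0.434, 0.217). I'm descending straight onto it.

Call:
arm_command(
  translation=[
    [-0.1,0,3],
    [-0.1,0,6.5],
    [-0.1,0,10],
    [-0.1,0,12.5],
    [-0.1,0,14],
  ],
  turn=[0,0,0,0,0],
  hand=[0,0,0,0,0],
)

```text
clock: 12.98
eef_pos: [0.4325, 0.2159, 0.1099]
tool_rot: [-0.105, 0.994, -0.001, -0.003]
ft_force: [0.1, -0.5, 0.5]
grip_width: 0.0852
```

Call:
arm_command(
  translation=[
    [0,0,1],
    [0,0,2],
    [0,0,2.8],
    [0,0,2.8],
    [0,0,2.8],
  ],
  turn=[0,0,0,0,0],
  hand=[0,0,0,0,0],
)

```text
clock: 13.4
eef_pos: [0.4356, 0.2168, 0.0858]
tool_rot: [-0.106, 0.994, 0.0, 0.0]
ft_force: [-0.4, 0.6, 0.2]
grip_width: 0.0853
```

Call:
arm_command(
  translation=[
    [0,0,0],
    [0,0,0],
    [0,0,0],
    [0,0,0],
    [0,0,0],
  ],
  turn=[0,0,0,0,0],
  hand=[0.15,0.3,0.5,1,1],
)

```text
clock: 13.82
eef_pos: [0.4363, 0.2171, 0.0874]
tool_rot: [-0.106, 0.994, 0.0, 0.001]
ft_force: [-1.5, -1.3, 6.7]
grip_width: 0.0575
```

Call:
arm_command(
  translation=[
    [0,0,0],
    [0,0,0],
    [0,0,0],
  ],
  turn=[0,0,0],
  hand=[1,1,1],
)

```text
clock: 14.07
eef_pos: [0.4363, 0.2171, 0.0874]
tool_rot: [-0.106, 0.994, 0.0, 0.001]
ft_force: [-1.6, -0.9, 6.7]
grip_width: 0.0573
```

Call:
arm_command(
  translation=[
    [0,0,-0.7],
    [0,0,-2],
    [0,0,-5],
    [0,0,-8],
    [0,0,-11],
  ],
  turn=[0,0,0,0,0],
  hand=[1,1,1,1,1],
)

```text
clock: 14.48
eef_pos: [0.435, 0.2164, 0.1972]
tool_rot: [-0.106, 0.994, -0.0, -0.0]
ft_force: [0.3, 0.2, 0.3]
grip_width: 0.058
```

```bash
python3 - <<'E'
from h import *
o=get_obs();print(o["grip_width"])
i,im,d=look("pile",(.44,.215),.09,[("block",.068,.077),("held",.17,.23)],"w5.png")
plan((.43,-.40,.24),102)
E
```

```text
0.05803211242670495
block 6068 rect [442.8 217. ] [104.   62.1] 13.1 circ [442.4 217. ] 58.6 z 0.0722
held 17395 rect [428.1 216.1] [69.3 66. ] 59.0 circ [428.1 216.1] 47.8 z 0.2011
to (0.43, -0.4, 0.24) shift cm [ 13.84 -60.23  -3.93] turn 0.004 jaw now 102.2 j6 0.25 eef [0.4383 0.2181 0.2038]
```

View pics/w5.png

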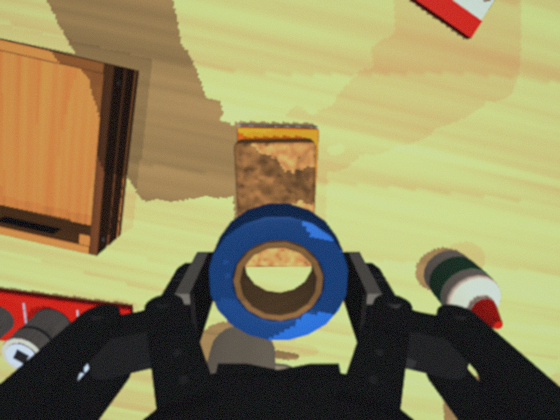

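Roll is held square (px 280,272), and block stays put. Carrying to the stand.

Call:
arm_command(
  translation=[
    [0.1,-2,-2],
    [0.3,-5,-3.5],
    [0.5,-8.5,-4.6],
    [0.7,-12,-4.6],
    [0.9,-16,-4.6],
  ],
  turn=[0,0,0,0,0],
  hand=[1,1,1,1,1],
)

```text
clock: 14.95
eef_pos: [0.4611, 0.0576, 0.2433]
tool_rot: [-0.107, 0.994, 0.0, 0.002]
ft_force: [1.1, -0.0, 0.2]
grip_width: 0.0576
```

Call:
arm_command(
  translation=[
    [0.2,-3.2,0],
    [0.4,-6.4,0],
    [0.5,-9.6,0],
    [0.7,-12.8,0],
    [0.9,-16,0],
  ],
  turn=[0,0,0,0,0],
  hand=[1,1,1,1,1],
)

```text
clock: 15.37
eef_pos: [0.4855, -0.1016, 0.2422]
tool_rot: [-0.106, 0.994, -0.0, 0.001]
ft_force: [0.6, 0.0, -1.0]
grip_width: 0.0572
```

Call:
arm_command(
  translation=[
    [0.2,-3.2,0],
    [0.4,-6.4,0],
    [0.5,-9.6,0],
    [0.7,-12.8,0],
    [0.9,-16,0],
  ],
  turn=[0,0,0,0,0],
  hand=[1,1,1,1,1],
)

```text
clock: 15.78
eef_pos: [0.5105, -0.2599, 0.242]
tool_rot: [-0.106, 0.994, -0.0, 0.0]
ft_force: [0.3, 0.4, -0.3]
grip_width: 0.0575
```

Call:
arm_command(
  translation=[
    [0.2,-3.2,0],
    [0.4,-6.4,0],
    [0.5,-9.6,0],
    [0.7,-13.2,0],
    [0.9,-16,0],
  ],
  turn=[0,0,0,0,0],
  hand=[1,1,1,1,1],
)

```text
clock: 16.2
eef_pos: [0.5355, -0.419, 0.2417]
tool_rot: [-0.106, 0.994, -0.0, 0.0]
ft_force: [0.9, 0.8, -0.7]
grip_width: 0.0578
```

Call:
arm_command(
  translation=[
    [0,0,0],
    [0,0,0],
    [0,0,0],
  ],
  turn=[0,0,0],
  hand=[1,1,1],
)

```text
clock: 16.45
eef_pos: [0.5354, -0.416, 0.2414]
tool_rot: [-0.106, 0.994, 0.001, -0.0]
ft_force: [0.1, 1.0, -1.0]
grip_width: 0.0576
```

```bash
python3 - <<'E'
from h import *
o=get_obs();print(o["grip_width"],o["ft_force"])
i,im,d=look("stand",(.502,-.425),.06,[("foot",.008,.016),("spindle",.025,.075),("spindletop",.064,.075)],"w6.png")
e=o["eef_pos"];r,c,P=cloud("wrist",d,i)
m=(np.hypot(P[:,0]-e[0],P[:,1]-e[1])<.045)&(abs(P[:,2]-e[2])<.03)&(im[r,c][:,2]>im[r,c][:,0].astype(int)+40)
q=P[m];t=q[q[:,2]>np.percentile(q[:,2],60)];print("held",len(q),np.percentile(q[:,2],[5,50,95]),cv2.minAreaRect((q[:,:2]*1000).astype(np.float32)),cv2.minEnclosingCircle((t[:,:2]*1000).astype(np.float32)))
plan((.502,-.425,.12),102)
E
```

```text
0.05762039428876008 [ 0.09136533  0.96146898 -1.0002641 ]
foot 5316 rect [ 499.2 -423.7] [87.6 88. ] 11.9 circ [ 499.2 -424.1] 44.9 z 0.0122
spindle 300 rect [ 498.9 -423.9] [15.  14.9] 12.0 circ [ 499.3 -424. ] 7.9 z 0.0677
spindletop 243 rect [ 499.2 -424.1] [14.5 14.4] 12.3 circ [ 499.3 -423.9] 7.9 z 0.068
held 8712 [0.23843154 0.24501219 0.2460241 ] ((533.271728515625, -415.268310546875), (59.723480224609375, 57.76585388183594), 11.04200553894043) ((532.6317138671875, -415.2157897949219), 29.54629898071289)
to (0.502, -0.425, 0.12) shift cm [ 3.48 -0.22 12.18] turn 0.004 jaw now 102.3 j6 -0.87 eef [ 0.5356 -0.4155  0.2418]
```

View pics/w6.png

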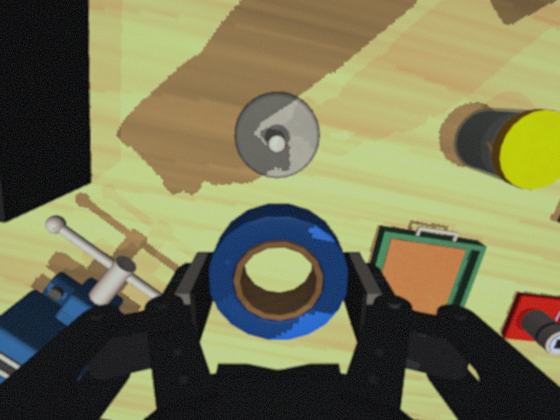

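Spindle is at (499.3, −424.0) mm with its top at 68 mm (px 277,143). The held roll is centred near (533, −415). I'm shifting 3.46 and −0.15 cm, then going down in stages.

Call:
arm_command(
  translation=[
    [1.2,-0.1,0],
    [2.4,-0.1,0],
    [3.5,-0.15,0],
    [3.5,-0.15,3],
    [3.5,-0.15,6],
  ],
  turn=[0,0,0,0,0],
  hand=[1,1,1,1,1],
)

```text
clock: 16.92
eef_pos: [0.503, -0.4252, 0.1852]
tool_rot: [-0.107, 0.994, -0.003, 0.003]
ft_force: [1.1, 0.3, -0.4]
grip_width: 0.0575
```

Call:
arm_command(
  translation=[
    [0,0,2.5],
    [0,0,5],
    [0,0,7],
    [0,0,8],
    [0,0,8],
  ],
  turn=[0,0,0,0,0],
  hand=[1,1,1,1,1],
)

```text
clock: 17.33
eef_pos: [0.5006, -0.4228, 0.0993]
tool_rot: [-0.107, 0.994, 0.002, -0.002]
ft_force: [-0.8, 0.1, -1.4]
grip_width: 0.0576
```

Call:
arm_command(
  translation=[
    [0,0,0],
    [0,0,0],
  ],
  turn=[0,0],
  hand=[1,1],
)

```text
clock: 17.5
eef_pos: [0.5029, -0.4257, 0.1038]
tool_rot: [-0.107, 0.994, -0.001, 0.001]
ft_force: [-0.3, 0.8, -0.5]
grip_width: 0.0574
```

```bash
python3 - <<'E'
from h import *
o=get_obs();i,im,d=look("stand",(.4993,-.424),.013,[("spindletop",.055,.075)])
e=o["eef_pos"];r,c,P=cloud("wrist",d,i)
m=(np.hypot(P[:,0]-e[0],P[:,1]-e[1])<.045)&(abs(P[:,2]-e[2])<.03)&(im[r,c][:,2]>im[r,c][:,0].astype(int)+40)
q=P[m];print("held",len(q),np.percentile(q[:,2],[5,50,95]),cv2.minAreaRect((q[:,:2]*1000).astype(np.float32)),e)
save(im,"w7.png")
plan((.5015,-.4245,.027),102)
E
```

```text
spindletop 77 rect [ 505.  -423.3] [4.1 9.5] 16.6 circ [ 504.1 -423.6] 4.8 z 0.0681
held 8832 [0.09962757 0.10745924 0.10847321] ((500.57769775390625, -424.7840881347656), (59.39276885986328, 58.47406005859375), 48.10509490966797) [ 0.5029031  -0.42567357  0.1038226 ]
to (0.5015, -0.4245, 0.027) shift cm [0.13 0.2  7.7 ] turn 0.004 jaw now 102.2 j6 -0.92 eef [ 0.503 -0.426  0.104]
```

Call:
arm_command(
  translation=[
    [0.1,0.1,1.5],
    [0.1,0.1,3],
    [0.1,0.1,4.5],
    [0.1,0.1,6],
    [0.1,0.1,6.8],
  ],
  turn=[0,0,0,0,0],
  hand=[1,1,1,1,1],
)

```text
clock: 17.97
eef_pos: [0.5007, -0.4247, 0.0335]
tool_rot: [-0.106, 0.994, -0.0, 0.0]
ft_force: [0.2, 0.0, -0.8]
grip_width: 0.0576
```

Call:
arm_command(
  translation=[
    [0,0,0],
    [0,0,0.2],
    [0,0,0.4],
    [0,0,0.6],
    [0,0,0.6],
  ],
  turn=[0,0,0,0,0],
  hand=[1,1,1,1,1],
)

```text
clock: 18.38
eef_pos: [0.5008, -0.4249, 0.0281]
tool_rot: [-0.106, 0.994, -0.0, 0.0]
ft_force: [0.2, -0.7, -1.7]
grip_width: 0.0578
```

Call:
arm_command(
  translation=[
    [0,0,0.1],
    [0,0,0.2],
    [0,0,0.2],
    [0,0,0.2],
  ],
  turn=[0,0,0,0],
  hand=[1,1,1,1],
)

```text
clock: 18.72
eef_pos: [0.5009, -0.4249, 0.0275]
tool_rot: [-0.106, 0.994, -0.001, 0.001]
ft_force: [-1.5, 1.1, 6.7]
grip_width: 0.0573
```

Call:
arm_command(
  translation=[
    [0,0,0],
    [0,0,0],
    [0,0,0],
    [0,0,0],
    [0,0,0],
  ],
  turn=[0,0,0,0,0],
  hand=[0.3,0.15,0,0,0],
)

```text
clock: 19.13
eef_pos: [0.5005, -0.4245, 0.0253]
tool_rot: [-0.106, 0.994, 0.0, -0.0]
ft_force: [0.3, -0.3, 0.2]
grip_width: 0.085
```

Call:
arm_command(
  translation=[
    [0,0,-1],
    [0,0,-4],
    [0,0,-8],
    [0,0,-12],
    [0,0,-16],
  ],
  turn=[0,0,0,0,0],
  hand=[0,0,0,0,0],
)

```text
clock: 19.55
eef_pos: [0.5002, -0.4243, 0.1877]
tool_rot: [-0.106, 0.994, 0.0, -0.0]
ft_force: [0.1, -0.4, 0.1]
grip_width: 0.0853
```

Call:
arm_command(
  translation=[
    [0,0,-3],
    [0,0,-6],
    [0,0,-6],
    [0,0,-6],
  ],
  turn=[0,0,0,0],
  hand=[0,0,0,0],
)

```text
clock: 19.88
eef_pos: [0.5016, -0.4254, 0.2494]
tool_rot: [-0.106, 0.994, -0.002, 0.002]
ft_force: [0.7, -0.7, -0.3]
grip_width: 0.0856
```

```bash
python3 - <<'E'
from h import *
look("stand",(.4993,-.424),.04,[("roll top",.022,.04),("spindle",.06,.075)],"w8.png")
plan((.443,.217,.25),103)
E
```

```text
roll top 1897 rect [ 498.8 -424.8] [59.2 58.7] 13.2 circ [ 498.8 -424.4] 30.0 z 0.0312
spindle 225 rect [ 499.1 -424.1] [14.9 14.3] 12.9 circ [ 499.2 -423.9] 8.1 z 0.0677
to (0.443, 0.217, 0.25) shift cm [-7.93 63.94 -0.42] turn -0.014 jaw now 102.2 j6 -0.92 eef [ 0.5008 -0.4248  0.2469]
```

Roll is flat on the foot (top at 31.2 mm, 0.5 mm off the spindle axis). Back for the block.

Call:
arm_command(
  translation=[
    [-0.4,3.2,0],
    [-0.8,6.4,0],
    [-1.2,9.6,0],
    [-1.6,12.8,0],
    [-2,16,0],
  ],
  turn=[0,0,0,0,0],
  hand=[0,0,0,0,0],
)

```text
clock: 20.35
eef_pos: [0.4847, -0.262, 0.2434]
tool_rot: [-0.106, 0.994, 0.001, -0.002]
ft_force: [0.5, -0.3, 0.1]
grip_width: 0.0854
```

Call:
arm_command(
  translation=[
    [-0.4,3.2,0],
    [-0.8,6.4,0],
    [-1.2,9.6,0],
    [-1.6,12.8,0],
    [-2,16,0],
  ],
  turn=[0,0,0,0,0],
  hand=[0,0,0,0,0],
)

```text
clock: 20.77
eef_pos: [0.4703, -0.1016, 0.2438]
tool_rot: [-0.106, 0.994, 0.001, -0.002]
ft_force: [-0.1, 0.8, -0.3]
grip_width: 0.0855
```

Call:
arm_command(
  translation=[
    [-0.4,3.2,0],
    [-0.8,6.4,0],
    [-1.2,9.6,0],
    [-1.6,12.8,0],
    [-2,16,0],
  ],
  turn=[0,0,0,0,0],
  hand=[0,0,0,0,0],
)

```text
clock: 21.18
eef_pos: [0.456, 0.0586, 0.2439]
tool_rot: [-0.106, 0.994, -0.0, -0.002]
ft_force: [0.8, 0.1, -0.1]
grip_width: 0.0852
```

Call:
arm_command(
  translation=[
    [-0.4,3.2,0],
    [-0.8,6.4,0],
    [-1.2,9.6,0],
    [-1.6,12.8,0],
    [-2,16,0],
  ],
  turn=[0,0,0,0,-0.01],
  hand=[0,0,0,0,0],
)

```text
clock: 21.6
eef_pos: [0.4418, 0.2189, 0.2438]
tool_rot: [-0.112, 0.994, -0.001, -0.002]
ft_force: [0.2, -0.0, 0.7]
grip_width: 0.0853
```

Call:
arm_command(
  translation=[
    [0,0,3],
    [0,0,6],
    [0,0,6],
    [0,0,6],
  ],
  turn=[0,0,0,0],
  hand=[0,0,0,0],
)

```text
clock: 21.93
eef_pos: [0.441, 0.2169, 0.1831]
tool_rot: [-0.112, 0.994, -0.001, -0.004]
ft_force: [-0.4, -0.2, -0.2]
grip_width: 0.0855
```

```bash
python3 - <<'E'
from h import *
plan((.443,.217,.066),103.1)
look("pile",(.44,.215),.09,[("block",.065,.08),("carton",.037,.047)])
plan((.443,.217,.066),103.1)
E
```

```text
to (0.443, 0.217, 0.066) shift cm [-2.900e-01 -1.000e-02  1.171e+01] turn -0.005 jaw now 102.8 j6 0.23 eef [0.441  0.2169 0.1831]
block 10919 rect [442.9 217. ] [104.1  62.2] 13.0 circ [442.7 217.5] 59.0 z 0.0723
carton 1105 rect [444.1 217.7] [123.9  68. ] 10.3 circ [444.2 217.5] 69.8 z 0.0422
to (0.443, 0.217, 0.066) shift cm [-0.07 -0.04 11.91] turn -0.006 jaw now 102.8 j6 0.23 eef [0.4426 0.2174 0.1851]
```

Call:
arm_command(
  translation=[
    [-0.1,0,3],
    [-0.1,0,6],
    [-0.1,0,8.5],
    [-0.1,0,10],
    [-0.1,0,11],
  ],
  turn=[0,0,0,0,0],
  hand=[0,0,0,0,0],
)

```text
clock: 22.4
eef_pos: [0.4448, 0.2176, 0.0754]
tool_rot: [-0.111, 0.994, 0.0, 0.0]
ft_force: [0.1, -0.4, -0.1]
grip_width: 0.0855
```

Call:
arm_command(
  translation=[
    [0,0,0.5],
    [0,0,0.9],
    [0,0,0.9],
    [0,0,0.9],
  ],
  turn=[0,0,0,0],
  hand=[0,0,0,0],
)

```text
clock: 22.73
eef_pos: [0.4452, 0.2184, 0.0677]
tool_rot: [-0.111, 0.994, 0.0, 0.001]
ft_force: [-1.1, -0.2, 0.7]
grip_width: 0.0854
```

Call:
arm_command(
  translation=[
    [0,0,0],
    [0,0,0],
    [0,0,0],
    [0,0,0],
    [0,0,0],
  ],
  turn=[0,0,0,0,0],
  hand=[0.1,0.2,0.3,1,1],
)

```text
clock: 23.15
eef_pos: [0.445, 0.2184, 0.0678]
tool_rot: [-0.111, 0.994, 0.0, 0.001]
ft_force: [-0.1, -0.7, 4.9]
grip_width: 0.0605
```

Call:
arm_command(
  translation=[
    [0,0,0],
    [0,0,0],
    [0,0,0],
  ],
  turn=[0,0,0],
  hand=[1,1,1],
)

```text
clock: 23.4
eef_pos: [0.445, 0.2184, 0.0678]
tool_rot: [-0.111, 0.994, 0.0, 0.001]
ft_force: [-1.2, -0.9, 5.9]
grip_width: 0.0605
```

Call:
arm_command(
  translation=[
    [0,0,-0.7],
    [0,0,-2.5],
    [0,0,-6],
    [0,0,-10],
    [0,0,-14],
  ],
  turn=[0,0,0,0,0],
  hand=[1,1,1,1,1],
)

```text
clock: 23.82
eef_pos: [0.4433, 0.2177, 0.2079]
tool_rot: [-0.111, 0.994, -0.0, -0.001]
ft_force: [0.5, 1.2, -1.4]
grip_width: 0.0601
```

Call:
arm_command(
  translation=[
    [-0.5,-2,-3],
    [-1.3,-5,-6],
    [-2.2,-8.5,-6],
    [-3.2,-12,-6],
    [-4.2,-15.6,-6],
  ],
  turn=[0,0,0,0,0],
  hand=[1,1,1,1,1],
)

```text
clock: 24.23
eef_pos: [0.5205, 0.0742, 0.2683]
tool_rot: [-0.112, 0.994, 0.0, 0.001]
ft_force: [0.5, -0.3, -1.2]
grip_width: 0.0604
```

Call:
arm_command(
  translation=[
    [-0.8,-3.2,0],
    [-1.7,-6.4,0],
    [-2.5,-9.6,0],
    [-3.3,-12.8,0],
    [-4.2,-15.6,0],
  ],
  turn=[0,0,0,0,0],
  hand=[1,1,1,1,1],
)

```text
clock: 24.65
eef_pos: [0.5955, -0.0696, 0.267]
tool_rot: [-0.111, 0.994, -0.0, -0.0]
ft_force: [1.4, 0.6, -0.9]
grip_width: 0.0602
```

Call:
arm_command(
  translation=[
    [-0.8,-3.2,0],
    [-1.7,-6.4,0],
    [-2.5,-9.6,0],
    [-3.3,-12.8,0],
    [-4.2,-15.6,0],
  ],
  turn=[0.04,0.08,0.12,0.16,0.18],
  hand=[1,1,1,1,1],
)

```text
clock: 25.07
eef_pos: [0.6708, -0.2125, 0.2668]
tool_rot: [-0.02, 1.0, -0.0, -0.0]
ft_force: [1.7, 0.3, -0.5]
grip_width: 0.0605
```

Call:
arm_command(
  translation=[
    [0,0,0],
    [0,0,0],
    [0,0,0],
  ],
  turn=[0,0,0],
  hand=[1,1,1],
)

```text
clock: 25.32
eef_pos: [0.6704, -0.2102, 0.2661]
tool_rot: [-0.022, 1.0, 0.0, -0.001]
ft_force: [0.7, -0.2, 0.1]
grip_width: 0.0605
```

```bash
python3 - <<'E'
from h import *
o=get_obs();print(o["grip_width"],o["ft_force"])
i,im,d=look("tray",(.645,-.22),.11,[("rim",.017,.0235),("floor",.004,.009)],"w9.png")
r,c,P=cloud("wrist",d,i)
px=im[r,c].astype(int);m=(np.hypot(P[:,0]-.645,P[:,1]+.22)<.11)&(px[:,1]>px[:,0]+15)&(px[:,1]>px[:,2]+8)&(P[:,2]<.03);q=(P[m,:2]*1000).astype(np.float32)
print("green",len(q),cv2.minAreaRect(q))
m=(np.hypot(P[:,0]-.645,P[:,1]+.22)<.1)&(px[:,0]>px[:,1]+50)&(P[:,2]<.012);q=(P[m,:2]*1000).astype(np.float32)
print("sheet",len(q),cv2.minAreaRect(q),np.median(P[m,2]))
e=o["eef_pos"];m=(np.hypot(P[:,0]-e[0],P[:,1]-e[1])<.06)&(P[:,2]>e[2]-.01)&(P[:,2]<e[2]+.015)
q=P[m];print("held z",np.percentile(q[:,2],[10,50,90]),e)
plan((.644,-.22,.2),92.5)
E
```

```text
0.060478718788250924 [ 0.66935689 -0.16728915  0.13322142]
rim 1809 rect [ 604.  -221.8] [ 87.4 122.2] 2.5 circ [ 609.3 -221.6] 71.5 z 0.0202
floor 6384 rect [ 613.8 -221.3] [ 72.2 109.9] 2.6 circ [ 613.7 -220.9] 65.1 z 0.0073
green 3928 ((596.9656982421875, -195.3873291015625), (177.71914672851562, 120.47727966308594), 85.89552307128906)
sheet 4848 ((616.8223266601562, -220.97018432617188), (65.68563079833984, 90.75294494628906), 2.618781566619873) 0.0075276100356817316
held z [0.26958001 0.27050574 0.2713969 ] [ 0.67039973 -0.21015286  0.26610831]
to (0.644, -0.22, 0.2) shift cm [ 2.68 -0.93  6.68] turn 0.0 jaw now 92.5 j6 -0.35 eef [ 0.6704 -0.2095  0.2668]
```

View pics/w9.png

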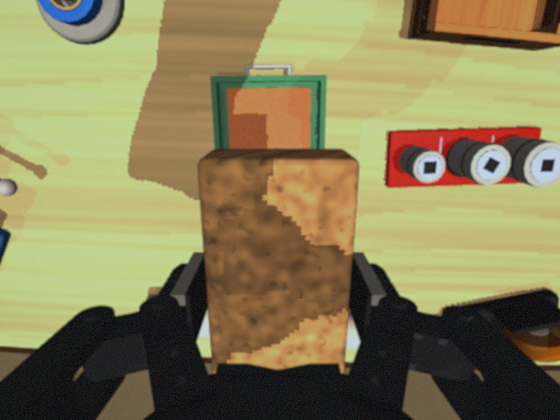

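The tray measures centre (643, −220), yaw 2.5°, floor at about 7 mm. The near rim shows at px 268,80. The block is held square with its underside 26 mm below the TCP. Lowering it in.

Call:
arm_command(
  translation=[
    [1.2,-0.5,0],
    [2.5,-0.9,1],
    [2.5,-0.9,4],
    [2.5,-0.9,8],
    [2.5,-0.9,11],
  ],
  turn=[0,0,0,0,0],
  hand=[1,1,1,1,1],
)

```text
clock: 25.78
eef_pos: [0.6454, -0.2188, 0.1566]
tool_rot: [-0.023, 1.0, -0.0, 0.001]
ft_force: [-0.4, 0.0, -2.6]
grip_width: 0.0603
```

Call:
arm_command(
  translation=[
    [0,0,2.5],
    [0,0,5],
    [0,0,7.5],
    [0,0,9],
    [0,0,10],
  ],
  turn=[0,0,0,0,0],
  hand=[1,1,1,1,1],
)

```text
clock: 26.2
eef_pos: [0.6446, -0.2183, 0.0552]
tool_rot: [-0.023, 1.0, 0.001, -0.001]
ft_force: [0.1, 0.2, -0.9]
grip_width: 0.0603
```

Call:
arm_command(
  translation=[
    [0,0,0.3],
    [0,0,0.6],
    [0,0,0.9],
    [0,0,1.2],
    [0,0,1.4],
  ],
  turn=[0,0,0,0,0],
  hand=[1,1,1,1,1],
)

```text
clock: 26.62
eef_pos: [0.6469, -0.2207, 0.0436]
tool_rot: [-0.022, 1.0, -0.0, 0.001]
ft_force: [-0.5, 0.7, -0.8]
grip_width: 0.0605
```

```bash
python3 - <<'E'
from h import *
plan((.645,-.22,.0325),92.5);print(get_obs()["ft_force"])
E
```

```text
to (0.645, -0.22, 0.0325) shift cm [0.19 0.07 1.11] turn -0.0 jaw now 92.5 j6 -0.37 eef [ 0.6469 -0.2207  0.0436]
[-0.50745114  0.65663459 -0.82687999]
```

Call:
arm_command(
  translation=[
    [0.1,0,0.2],
    [0.1,0,0.4],
    [0.1,0,0.6],
    [0.1,0,0.8],
    [0.1,0,0.8],
  ],
  turn=[0,0,0,0,0],
  hand=[1,1,1,1,1],
)

```text
clock: 27.03
eef_pos: [0.6449, -0.2205, 0.034]
tool_rot: [-0.022, 1.0, 0.0, -0.0]
ft_force: [-0.0, -0.4, -1.2]
grip_width: 0.0602
```

Call:
arm_command(
  translation=[
    [0,0,0.1],
    [0,0,0.2],
    [0,0,0.2],
  ],
  turn=[0,0,0],
  hand=[1,1,1],
)

```text
clock: 27.28
eef_pos: [0.6451, -0.2205, 0.0324]
tool_rot: [-0.022, 1.0, 0.0, -0.0]
ft_force: [-0.3, 1.1, -1.6]
grip_width: 0.0602
```

Call:
arm_command(
  translation=[
    [0,0,0.1],
    [0,0,0.15],
    [0,0,0.15],
  ],
  turn=[0,0,0],
  hand=[1,1,1],
)

```text
clock: 27.53
eef_pos: [0.6453, -0.2206, 0.0319]
tool_rot: [-0.022, 1.0, -0.0, 0.0]
ft_force: [-2.0, 1.2, 4.6]
grip_width: 0.06
```

Call:
arm_command(
  translation=[
    [0,0,0],
    [0,0,0],
    [0,0,0],
    [0,0,0],
  ],
  turn=[0,0,0,0],
  hand=[0.2,0.14,0.14,0.14],
)

```text
clock: 27.87
eef_pos: [0.6451, -0.2205, 0.0308]
tool_rot: [-0.022, 1.0, 0.0, -0.0]
ft_force: [-0.7, -0.4, 0.2]
grip_width: 0.0733
```

Call:
arm_command(
  translation=[
    [0,0,-1],
    [0,0,-4],
    [0,0,-8],
    [0,0,-12],
    [0,0,-16],
  ],
  turn=[0,0,0,0,0],
  hand=[0.14,0.14,0,0,0],
)

```text
clock: 28.28
eef_pos: [0.6448, -0.2204, 0.1933]
tool_rot: [-0.022, 1.0, 0.0, -0.0]
ft_force: [1.2, -0.9, -0.1]
grip_width: 0.0858
```

Call:
arm_command(
  translation=[
    [0,0,-3],
    [0,0,-6],
    [0,0,-6],
    [0,0,-6],
  ],
  turn=[0,0,0,0],
  hand=[0,0,0,0],
)

```text
clock: 28.62
eef_pos: [0.6464, -0.221, 0.2551]
tool_rot: [-0.022, 1.0, -0.001, 0.003]
ft_force: [-0.1, -0.2, 0.2]
grip_width: 0.0857
```

```bash
python3 - <<'E'
from h import *
i,im,d=look("tray",(.645,-.22),.1,[("block top",.03,.045),("rim",.017,.0235)],"w10.png")
plan((.444,.2175,.25),100.5)
E
```

```text
block top 5747 rect [ 643.4 -219.9] [104.5  62.1] 2.5 circ [ 643.  -219.9] 59.1 z 0.0362
rim 3103 rect [ 642.6 -220. ] [163.3 122.6] 2.9 circ [ 642.7 -220.1] 93.1 z 0.0202
to (0.444, 0.2175, 0.25) shift cm [18.24 44.64  0.17] turn -0.14 jaw now 92.5 j6 -0.37 eef [ 0.6455 -0.2206  0.2525]
```

The block is centred in the tray to within 1 mm and flat. Now the carton.

Call:
arm_command(
  translation=[
    [1.2,3,0],
    [2.5,6.2,0],
    [3.7,9.2,0],
    [5,12.2,0],
    [6.1,14.9,0],
  ],
  turn=[0,0,0,0,0],
  hand=[0,0,0,0,0],
)

```text
clock: 29.08
eef_pos: [0.5755, -0.0727, 0.2489]
tool_rot: [-0.022, 1.0, 0.0, -0.002]
ft_force: [-0.4, 0.5, 0.1]
grip_width: 0.0852
```

Call:
arm_command(
  translation=[
    [1.2,3,0],
    [2.5,6.2,0],
    [3.7,9.2,0],
    [5,12.2,0],
    [6.1,14.9,0],
  ],
  turn=[0,0,0,0,0],
  hand=[0,0,0,0,0],
)

```text
clock: 29.5
eef_pos: [0.5081, 0.0733, 0.2493]
tool_rot: [-0.022, 1.0, -0.0, -0.002]
ft_force: [0.1, -0.1, 0.1]
grip_width: 0.0856
```

Call:
arm_command(
  translation=[
    [1.2,3,0],
    [2.5,6.2,0],
    [3.7,9.2,0],
    [5,12.2,0],
    [6.1,14.9,0],
  ],
  turn=[-0.03,-0.06,-0.09,-0.12,-0.14],
  hand=[0,0,0,0,0],
)

```text
clock: 29.92
eef_pos: [0.4408, 0.2192, 0.2493]
tool_rot: [-0.092, 0.996, -0.001, -0.002]
ft_force: [0.1, -0.6, -0.7]
grip_width: 0.0854
```

Call:
arm_command(
  translation=[
    [0,0,3],
    [0,0,6],
    [0,0,8],
    [0,0,8],
    [0,0,8],
  ],
  turn=[0,0,0,0,0],
  hand=[0,0,0,0,0],
)

```text
clock: 30.33
eef_pos: [0.4412, 0.2174, 0.1691]
tool_rot: [-0.092, 0.996, -0.001, -0.003]
ft_force: [-0.1, 0.2, 0.5]
grip_width: 0.0855
```

```bash
python3 - <<'E'
from h import *
look("pile",(.44,.215),.09,[("carton",.035,.047)])
plan((.4442,.2175,.033),100.5)
E
```

```text
carton 12837 rect [444.4 217.9] [124.1  69.1] 11.0 circ [444.1 218.1] 69.7 z 0.0423
to (0.4442, 0.2175, 0.033) shift cm [-0.18 -0.06 13.78] turn -0.0 jaw now 100.5 j6 0.27 eef [0.4426 0.2179 0.1708]
```

Call:
arm_command(
  translation=[
    [-0.2,0,3],
    [-0.2,0,6],
    [-0.2,0,9],
    [-0.2,0,11],
    [-0.2,0,12.5],
  ],
  turn=[0,0,0,0,0],
  hand=[0,0,0,0,0],
)

```text
clock: 30.8
eef_pos: [0.4454, 0.2184, 0.0456]
tool_rot: [-0.091, 0.996, 0.0, 0.0]
ft_force: [0.2, -1.0, 0.1]
grip_width: 0.0856
```

Call:
arm_command(
  translation=[
    [0,0,0.7],
    [0,0,1.4],
    [0,0,2],
    [0,0,2],
    [0,0,2],
  ],
  turn=[0,0,0,0,0],
  hand=[0,0,0,0,0],
)

```text
clock: 31.22
eef_pos: [0.4457, 0.2188, 0.0268]
tool_rot: [-0.091, 0.996, 0.0, 0.001]
ft_force: [-0.5, -0.1, -0.5]
grip_width: 0.0855
```

Call:
arm_command(
  translation=[
    [0,0,0],
    [0,0,0],
    [0,0,0],
    [0,0,0],
    [0,0,0],
  ],
  turn=[0,0,0,0,0],
  hand=[0.1,0.2,0.3,1,1],
)

```text
clock: 31.63
eef_pos: [0.4459, 0.2182, 0.0274]
tool_rot: [-0.091, 0.996, -0.001, 0.001]
ft_force: [-0.0, -2.4, 5.2]
grip_width: 0.0667
```

Call:
arm_command(
  translation=[
    [0,0,0],
    [0,0,0],
    [0,0,-0.5],
    [0,0,-1.2],
    [0,0,-2],
  ],
  turn=[0,0,0,0,0],
  hand=[1,1,1,1,1],
)

```text
clock: 32.05
eef_pos: [0.444, 0.2182, 0.0459]
tool_rot: [-0.092, 0.996, -0.0, -0.001]
ft_force: [0.3, -0.4, -4.9]
grip_width: 0.0667
```

Call:
arm_command(
  translation=[
    [0,0,-2],
    [0,0,-5],
    [0,0,-8],
    [0,0,-12],
    [0,0,-15],
  ],
  turn=[0,0,0,0,0],
  hand=[1,1,1,1,1],
)

```text
clock: 32.47
eef_pos: [0.4448, 0.2186, 0.199]
tool_rot: [-0.092, 0.996, 0.0, 0.001]
ft_force: [1.7, 0.0, -5.1]
grip_width: 0.0673
```

Call:
arm_command(
  translation=[
    [0,-2.5,-2],
    [-0.1,-6,-4],
    [-0.2,-9.5,-6],
    [-0.2,-13,-6],
    [-0.3,-16.5,-6],
  ],
  turn=[0,0,0,0,0],
  hand=[1,1,1,1,1],
)

```text
clock: 32.88
eef_pos: [0.4785, 0.0557, 0.2583]
tool_rot: [-0.092, 0.996, 0.0, 0.002]
ft_force: [0.7, 0.5, -5.4]
grip_width: 0.0669
```

Call:
arm_command(
  translation=[
    [0,-3,0],
    [-0.1,-6,0],
    [-0.1,-6,0],
    [-0.1,-6,0],
    [-0.1,-6,0],
  ],
  turn=[0.1,0.21,0.21,0.21,0.21],
  hand=[1,1,1,1,1],
)

```text
clock: 33.3
eef_pos: [0.4894, -0.0019, 0.256]
tool_rot: [0.013, 1.0, 0.0, -0.0]
ft_force: [-0.2, 0.1, -5.6]
grip_width: 0.0669
```

```bash
python3 - <<'E'
from h import *
o=get_obs();i,im,d=look("crate",(.445,-.002),.13,[("rim",.045,.054),("floor",.004,.012)],"w11.png")
r,c,P=cloud("wrist",d,i);e=o["eef_pos"]
m=(np.hypot(P[:,0]-e[0],P[:,1]-e[1])<.09)&(P[:,2]>e[2]-.01)&(P[:,2]<e[2]+.03);q=P[m];px=im[r,c][m].astype(int)
k=q[(px[:,0]>px[:,2]+40)|(px.min(1)>120)];print("held z",len(k),np.percentile(k[:,2],[10,50,90]),e,o["ft_force"])
plan((.445,-.002,.2),88.7)
E
```

```text
rim 3159 rect [400.1  -0.6] [146.9  77.7] 89.0 circ [400.4  -0.7] 82.3 z 0.0502
floor 8733 rect [405.8  -0.9] [130.8  73.6] 88.7 circ [410.3  -0.8] 72.3 z 0.0084
held z 42306 [0.27018382 0.27096435 0.27171895] [ 0.48939592 -0.00190621  0.2560412 ] [-0.20384555  0.13546157 -5.56896341]
to (0.445, -0.002, 0.2) shift cm [ 4.44 -0.18  5.61] turn -0.003 jaw now 88.5 j6 0.02 eef [ 0.4894 -0.0014  0.2561]
```

View pics/w11.png

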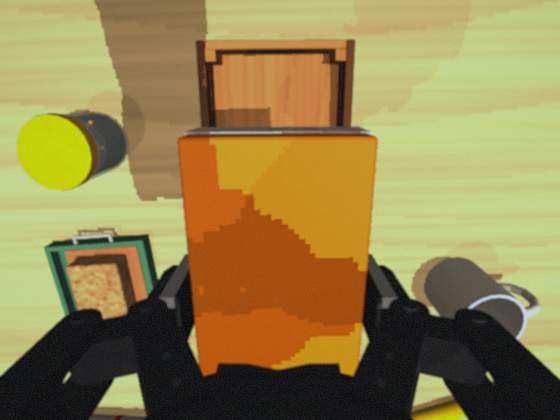

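Crate centre (444, −1.5), yaw about −1.2°, floor at 8 mm. The carton is held level over it (px 275,250) with its underside 27 mm below the TCP. Lowering.

Call:
arm_command(
  translation=[
    [1.5,0,0],
    [3,-0.1,0],
    [4.4,-0.1,1],
    [4.4,-0.1,4],
    [4.4,-0.1,7],
  ],
  turn=[0,0,0,0,0],
  hand=[1,1,1,1,1],
)

```text
clock: 33.77
eef_pos: [0.4464, -0.0004, 0.1871]
tool_rot: [0.012, 1.0, 0.0, 0.003]
ft_force: [0.9, 0.0, -5.5]
grip_width: 0.0668
```

Call:
arm_command(
  translation=[
    [0,0,2],
    [0,0,4],
    [0,0,5.5],
    [0,0,5.5],
    [0,0,5.5],
  ],
  turn=[0,0,0,0,0],
  hand=[1,1,1,1,1],
)

```text
clock: 34.18
eef_pos: [0.445, -0.0008, 0.1308]
tool_rot: [0.012, 1.0, 0.0, -0.001]
ft_force: [1.7, -0.1, -4.3]
grip_width: 0.0669
```

```bash
python3 - <<'E'
from h import *
plan((.4456,-.0015,.035),88.7);print(get_obs()["ft_force"])
E
```

```text
to (0.4456, -0.0015, 0.035) shift cm [-0.08 -0.07  9.58] turn -0.002 jaw now 88.6 j6 0.02 eef [ 0.445  -0.0008  0.1308]
[ 1.70240681 -0.12535671 -4.26569219]
```

Call:
arm_command(
  translation=[
    [-0.1,-0.1,1.7],
    [-0.1,-0.1,3.4],
    [-0.1,-0.1,5.1],
    [-0.1,-0.1,6.7],
    [-0.1,-0.1,8],
  ],
  turn=[0,0,0,0,0],
  hand=[1,1,1,1,1],
)

```text
clock: 34.6
eef_pos: [0.4482, -0.0023, 0.0518]
tool_rot: [0.013, 1.0, 0.0, 0.001]
ft_force: [0.0, -0.0, -4.9]
grip_width: 0.067
```

Call:
arm_command(
  translation=[
    [0,0,0.3],
    [0,0,0.6],
    [0,0,0.9],
    [0,0,1.2],
    [0,0,1.2],
  ],
  turn=[0,0,0,0,0],
  hand=[1,1,1,1,1],
)

```text
clock: 35.02
eef_pos: [0.4474, -0.0028, 0.0395]
tool_rot: [0.013, 1.0, 0.0, 0.001]
ft_force: [0.4, 0.0, -5.0]
grip_width: 0.0668
```

Call:
arm_command(
  translation=[
    [0,0,0.15],
    [0,0,0.3],
    [0,0,0.4],
    [0,0,0.5],
    [0,0,0.5],
  ],
  turn=[0,0,0,0,0],
  hand=[1,1,1,1,1],
)

```text
clock: 35.43
eef_pos: [0.4472, -0.0029, 0.0354]
tool_rot: [0.013, 1.0, -0.0, 0.001]
ft_force: [-4.4, 1.3, 7.2]
grip_width: 0.0667
```

Call:
arm_command(
  translation=[
    [0,0,0],
    [0,0,0],
    [0,0,0],
    [0,0,0],
  ],
  turn=[0,0,0,0],
  hand=[0.15,0.1,0.1,0.1],
)

```text
clock: 35.77
eef_pos: [0.4474, -0.0029, 0.0344]
tool_rot: [0.013, 1.0, -0.0, 0.001]
ft_force: [-0.3, 0.8, 0.5]
grip_width: 0.0766
```

Call:
arm_command(
  translation=[
    [0,0,-1],
    [0,0,-4],
    [0,0,-8],
    [0,0,-12],
    [0,0,-16],
  ],
  turn=[0,0,0,0,0],
  hand=[0.1,0.1,0.1,0,0],
)

```text
clock: 36.18
eef_pos: [0.4464, -0.0029, 0.1956]
tool_rot: [0.013, 1.0, -0.0, -0.0]
ft_force: [1.4, 0.6, -1.0]
grip_width: 0.0854
```

Call:
arm_command(
  translation=[
    [0,0,-3],
    [0,0,-6],
    [0,0,-9],
    [0,0,-10],
    [0,0,-10],
  ],
  turn=[0,0,0,0,0],
  hand=[0,0,0,0,0],
)

```text
clock: 36.6
eef_pos: [0.4488, -0.0029, 0.2975]
tool_rot: [0.013, 1.0, 0.0, 0.004]
ft_force: [-0.2, -0.0, -0.2]
grip_width: 0.0856
```

```bash
python3 - <<'E'
from h import *
look("crate",(.445,-.002),.13,[("carton/rim",.045,.054)])
i=camera_info("wrist");im,d=camera("wrist");r,c,P=cloud("wrist",d,i)
m=(abs(P[:,0]-.444)<.072)&(abs(P[:,1]+.002)<.062)&(P[:,2]>.044)&(P[:,2]<.056);q=(P[m,:2]*1000).astype(np.float32);print("carton",cv2.minAreaRect(q),np.percentile(P[m,2],[5,50,95]))
Q=[]
for cam in("scene","side"):
    im,d=camera(cam);save(im,cam+"1.png");Q.append(cloud(cam,d,camera_info(cam))[2])
Q=np.vstack(Q)
for n,x,y,z0,z1 in[("jar",.456,-.204,.08,.092),("mug",.649,.206,.082,.092),("socket",.649,.005,.058,.068),("roll",.499,-.424,.026,.036),("block",.643,-.22,.032,.041)]:
    m=(np.hypot(Q[:,0]-x,Q[:,1]-y)<.065)&(Q[:,2]>z0)&(Q[:,2]<z1)
    if n=="socket": m&=np.hypot(Q[:,0]-x,Q[:,1]-y)<.03
    k=Q[m];a=cv2.minAreaRect((k[:,:2]*1000).astype(np.float32));print(n,len(k),np.round(a[0]),np.round(a[1]),np.median(k[:,2]))
E
```

```text
carton/rim 10810 rect [444.6  -1.6] [145.8 165.9] 88.8 circ [444.1  -1.5] 109.1 z 0.0502
carton ((443.9164123535156, -2.0318069458007812), (123.82173919677734, 143.90968322753906), 89.96236419677734) [0.04894894 0.05027763 0.05156188]
jar 1223 [ 457. -204.] [71. 70.] 0.08660625530208367
mug 283 [649. 219.] [78. 77.] 0.08727366668380976
socket 307 [650.   4.] [42. 41.] 0.06334389556690342
roll 891 [ 501. -425.] [59. 60.] 0.03137183370915922
block 1809 [ 645. -220.] [107.  66.] 0.03692019260698602
```

View pics/scene1.png

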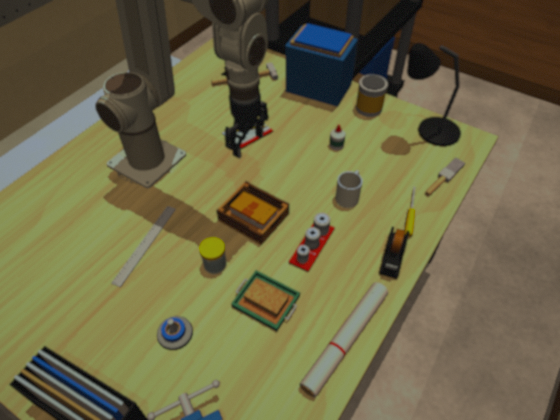

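All four are home: the socket in the rack (px 313,235), the roll on the stand (173,328), the block in the tray (266,296), and the carton in the crate with its top level with the rim (253,208). The jar and mug stand where they were. Handing in.

```bash
python3 -c "
from workcell import *
print(job_done())"
```

```text
the job is handed in; nothing more can be done
None
```

The pile is cleared from the top down and the job was handed in at about 37 s of the 131 s allowed. Each thing was lowered until the wrist force showed contact, then released.

| Thing | Last check |
|---|---|
| Socket | Top at 63 mm (62 expected), within about 2 mm of the post |
| Tape roll | Top at 31 mm, within about 1 mm of the spindle in the wrist view |
| Cork block | Top at 36 mm, within about 1 mm of the tray's centre, in line with it |
| Carton | Top at 50 mm, level with the crate's rim as it should be |

- **Carton position:** my automatic fit of the carton's outline ran into the rim, so its sideways position rests on the arm's pose at release (under 4 mm off centre) and the scene picture.
- **Jar:** measured within 1 mm of where it started.
- **Mug:** its rectangle fit moved from y 204 to 219 mm. The first fit saw only part of the rim, and its circle fit then gave y 218 mm. The mug also stands at the same place in the before and after scene pictures, so I take it as unmoved.
- **Camera agreement:** the scene and side cameras agreed with the wrist camera to about 2 mm.
- **Verdict:** the hand-in reported none.

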